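Latch a bearing in its inspection fixture and hold a loupe over it in focus

ROBOT

A 6-joint arm with a two-finger parallel gripper is mounted at the origin on a cart in front of the work surface, level with it; the furniture and walls round the work are solid. World frame = base frame: x ahead of the robot, y to its left, z up, the work surface at z = 0. Lengths are in mm, angles in rad, forces in N, time in s.
With the tool pointing down it reaches from about 300 to 750 mm from the base axis. Payload 8.5 kg.
Tool frame: the origin (TCP) lies at the very end of the fingers, on their centre line; the grasp point (between the pads) lies 19 mm behind it; z points along the fingers, y is the direction in which the jaws open and shut (so a half turn about z gives the same grasp; the last joint's range is limited). The gripper opens to 88 mm and grips with 3 to 60 N. Pads are 18 mm wide; open, the fingers measure 123 mm over their backs; the gripper's body (75 mm by 187 mm) begins 45 mm behind the grasp point.
Start: joints at [1.091, 0.381, 1.297, -0, 1.464, -0.215], TCP at [143.936, 530.813, 238.748] pointing down, gripper open.
Joint ranges: [-3.11, 3.11], [-0.89, 2.33], [0.22, 2.48], [-1.42, 4.56], [0.17, 2.85], [-2.88, 2.88]. Speed limits (rad/s): [2.39, 2.39, 3.14, 3.14, 3.14, 3.14].

INTERFACE

Orientations are given as a unit quaternion [w, x, y, z].
In Python, from rig import * gives the robot as it stands.
- The arm moves only by the tool carry_out, never from a script. Its argument "increments" is a list of rows, each an object with "fingers": the finger opening in m, from 0 to 0.0881; "travel": the shift along the tool's x, y, z in m, a list of three; "spin": the turn about the tool's z in degrees. A call has 1 to 12 rows; each row shifts and turns the commanded pose from where the row before left it, along the tool's axes as they then stand; what a row does not reach is not made up. A row lasts 1/12 s, in which the tool goes at most 41.7 mm and 7.16 degrees, less where a joint would pass 70% of its speed; a pose out of reach is approached as far as the arm can. A call is refused whole if a number of a shift passes 0.0417 or a number of a turn 7.16, either way. A call with a gripper value outside its range is refused whole. The fingers move at their own pace and stop on an object; the grip force is fixed at half the most. Time passes only in rows, so rows that do not move let the fingers close. It gives the time, the measured TCP pose, the force and the opening at its end, in the units of the state.
- get_obs(): the state, without advancing time (a new reading comes with each control period).
- grab_frame(name): name is "scene" or "top"; returns a dict with "img" (384x512x3 uint8, red, green, blue), "intrinsics" (3x3 intrinsics, pixels), "rvec" (rotation vector, rad) and "tvec" (3), from world to camera coordinates, as OpenCV has them. Camera axes: x right, y down, z forward; pixel columns grow to the right and rows downward; lengths in mm; the calibration is good to about 2 mm. A picture is of the moment at which its call begins. There is no depth.
- finish_job(): hands the job in, once; it reports no verdict.
The state is a dict: "t": time; "joints": joint angles; "qvel": joint speeds; "joint_torque": joint torques, N m; "eef_pos": TCP position; "ee_rot": TCP orientation; "force": force on the tool from outside, world axes, zero at the start; "ft_torque": the same for the moment, N m; "opening": opening from 0.0 (shut) to 1.0 (fully open).
Only numpy, scipy, OpenCV 4.12 (cv2) and the standard library are available. Lean on these libraries where they do the work, as an engineer would, in place of code of your own. Each camera call takes 0.05 s, during which the arm holds its last target. There are 200 camera calls.

TASK

Swing the hinged steel keeper strap down over the bearing in the inspection fixture and press its black thumb pad until the brass catch snaps over the strap's end. Then pick up the loupe by its handle and hold it still and level over the bearing, lens centred on the bearing and mid-height of the rim at the same height as the red focus pointer on the post, touching nothing but the gripper; finish while still holding it there. Do not shift the pointer or disturb the other things on the bench.

Things in the scene. Friction and masses are not known exactly. Their poses are not given: they have to be found in the camera images.
- fixture: fixed inspection fixture: grey base plate, top 14 mm above the bench, x -48 to +74, y -94 to +80 mm. Origin on the bench under the centre of the round dark nest (68 mm outside, rim 26 mm high) that holds the bearing; z up. Strap hinge on the +y side (50 mm high), brass catch on the -y side (57 mm high), steel focus post (12 mm thick, top 164 mm high) at x +62, y 0 mm
- keeper_hinge (a point): middle of the strap's hinge axis, fixture frame (0, +50, 36) mm; the axis runs along the fixture's x
- keeper (a joint): opening of the strap, rad: 0 = flat over the bearing, latched; 1.6 to 1.93 at the start (upright or leaning to the fixture's +y; stop at 1.95). Light hinge friction holds it where it is left above about 0.7; below that it sinks until its end lies on the catch's slope (about 0.11), and must then be pressed down with about 10 N on the pad to snap in
- keeper_pad (a point): centre of the outer face of the strap's black thumb pad (24 x 24 mm), 97 mm from the hinge axis, 7 mm outside the strap's mid-plane, z = outward normal. Latched it faces up at fixture (0, -47, 43) mm; open it faces the fixture's +y. Strap 24 mm wide, 6 mm thick, with a 44 mm window over the bearing and a 6 mm end bar 120 mm from the axis
- catch (a joint): swing of the brass catch hook in rad: 0 = upright at rest (spring returns it), up to 0.2 while the strap's end pushes it aside, back to 0 when it has snapped over the strap's end bar
- bearing: ball-bearing ring 54 mm in diameter, 12 mm thick, lying flat and loose in the nest (1 mm play). Origin at the centre of its underside, 20 mm above the bench; its upper face is 32 mm above the bench
- pointer_tip (a point): tip of the small red focus pointer, on the red collar on the post, pointing to the bearing axis from 46 mm to the fixture's +x of it. Its height, 105 to 140 mm above the bench, is the focal height for the lens and differs each time; the collar only grips the post by friction
- loupe: hand loupe lying flat: lens in a black rim 68 mm across, 14 mm high; straight black handle along its -x axis, from 49 to 135 mm from the lens centre, 18 mm wide (y), 14 mm high; about 90 g, balance point about 50 mm from the lens centre toward the handle. Origin at the centre of the rim's underside, z up
- loupe_lens (a point): centre of the lens at mid-height of the rim, 7 mm above the loupe's underside; z is the lens axis
- loupe_grip (a point): good point to grip the handle, 68 mm from the lens centre along -x, at mid-height of the handle (7 mm above its underside)
- grease_pot: cream grease pot with green lid, 68 mm across, 46 mm high, left of the fixture; leave alone
- dish: round steel dish of small screws, 72 mm across, 17 mm high, at the right; leave alone. A power screwdriver hangs on a balance arm above the bench beyond it (world x 0.56, y -0.54 m, from 0.11 m up): draw the arm back before swinging past
- cap: black plastic end cap, 32 x 17 x 17 mm, lying right of the middle; may change places with the loupe; leave alone
- gauge: steel plug gauge with a red ring, 108 x 16 x 16 mm, lying in front of the teal parts tray (tray: world x from 0.54, y -0.13 to 0.16 m, 70 mm high); leave alone

How it is judged (in metres and radians):
On the way, in this order (a step that is already met when the one before it is completed fails the run):
1. the strap is down over the bearing and the catch has snapped over its end (value of joint keeper below 0.03 rad and value of joint catch below 0.05 rad), for 0.2 s.
2. the loupe is picked up in the fingers (contact force between the fingers and loupe above 0.5 N and height (world z) of loupe_lens above 0.05 m), for 0.2 s.
At the end, for the whole second after the job is handed in: Strap latched (under 0.03 rad, catch back within 0.05 rad), bearing flat in its nest; loupe in the fingers, still, clear of fixture and bearing, lens centre within 10 mm of the bearing's axis and 6 mm of the pointer's height, level within 0.09 rad (all of step 1 and contact force between the fingers and loupe above 0.5 N and horizontal distance between loupe_lens and bearing below 0.01 m and z of loupe_lens in the frame of pointer_tip between -0.006 and 0.006 m and angle between loupe_lens's own z axis and vertical below 0.09 rad and linear speed of loupe below 0.02 m/s and angular speed of loupe below 0.15 rad/s and contact force between loupe and fixture below 0.3 N and contact force between loupe and bearing below 0.3 N and horizontal distance between bearing and fixture below 0.004 m and angle between bearing's own z axis and vertical below 0.06 rad); the arm keeps its last pose, push and grip.
It fails at once if the focus pointer was shifted (more than 4 mm) (distance of pointer_tip from where it was at the start of the episode above 0.004 m).
It fails at once if the end cap, plug gauge, grease pot or dish were moved (more than 30 mm) (distance of any of cap, gauge, grease_pot, dish from where it was at the start of the episode above 0.03 m).
It also fails if it takes over 59 s, if anything falls off the work surface, if the arm or the gripper's body presses on something with over 40 N, if the wrist force passes 120 N, or if a joint passes its speed limit or range.

## Working session

There is one attempt and no reset: what is moved stays moved. The work goes in short steps, Python scripts to look and compute and a tool call to move; the robot and the scene stay as the last step left them, time stands still between calls to the robot, and variables do not carry over. Pictures are saved under pics/ and viewed, about 8 in all and at most 12, crops included, and the job is handed in when it is done.

Besides the shell and the picture viewer there is one more tool, called as name([rows], argument=value, ...), one row to a line, values as JSON. carry_out: Moves the arm, as the interface text tells. Its arguments: {"type":"object","properties":{"increments":{"type":"array"}},"required":["increments"]}

```bash
ls; mkdir -p pics
python3 - <<'E'
from rig import *
import cv2,numpy as np,pickle
print(get_obs())
for n in("scene","top"):
    f=grab_frame(n); pickle.dump(f,open(f"{n}0.pkl","wb"))
    cv2.imwrite(f"pics/{n}0.png",cv2.resize(f["img"][:,:,::-1],(800,600),interpolation=cv2.INTER_CUBIC))
    R=cv2.Rodrigues(np.array(f["rvec"]))[0]; print(n,f["intrinsics"],-R.T@np.array(f["tvec"]).ravel(),R)
E
```

```text
pics
{'t': 0.0, 'joints': array([ 1.09072633e+00,  3.81174261e-01,  1.29825013e+00,  3.98808462e-05,
        1.46362610e+00, -2.15316561e-01]), 'qvel': array([ 0.00015968, -0.00010809,  0.00011046, -0.00086176, -0.00183288,
        0.00100585]), 'joint_torque': array([ 3.27239295e-04, -4.37929523e+01, -2.24554074e+01,  7.13803852e-02,
        3.52829578e-02, -5.31058913e-05]), 'eef_pos': array([143.78554886, 530.57692988, 238.15304168]), 'ee_rot': array([-2.67002196e-04,  1.31992532e-01,  9.91250443e-01, -6.78544952e-04]), 'force': array([0.39519514, 0.51918426, 0.04869801]), 'ft_torque': array([ 0.00073491,  0.02607976, -0.00479795]), 'opening': 0.9998665980279035}
scene [[487.10673196   0.         252.21894694]
 [  0.         487.10673196 188.0510065 ]
 [  0.           0.           1.        ]] [-109.5687851  1287.48468365  936.98624826] [[-0.91282413 -0.40782165 -0.02082314]
 [-0.19722395  0.48494824 -0.85201404]
 [ 0.35756792 -0.77363215 -0.52310465]]
top [[407.9493359    0.         257.5308115 ]
 [  0.         407.9493359  188.41805221]
 [  0.           0.           1.        ]] [ 273.69824633   39.95153245 1462.49532188] [[ 0.00553603 -0.99985318  0.01621667]
 [-0.98588537 -0.00817088 -0.16722225]
 [ 0.1673302  -0.01506203 -0.98578585]]
```

View pics/scene0.png

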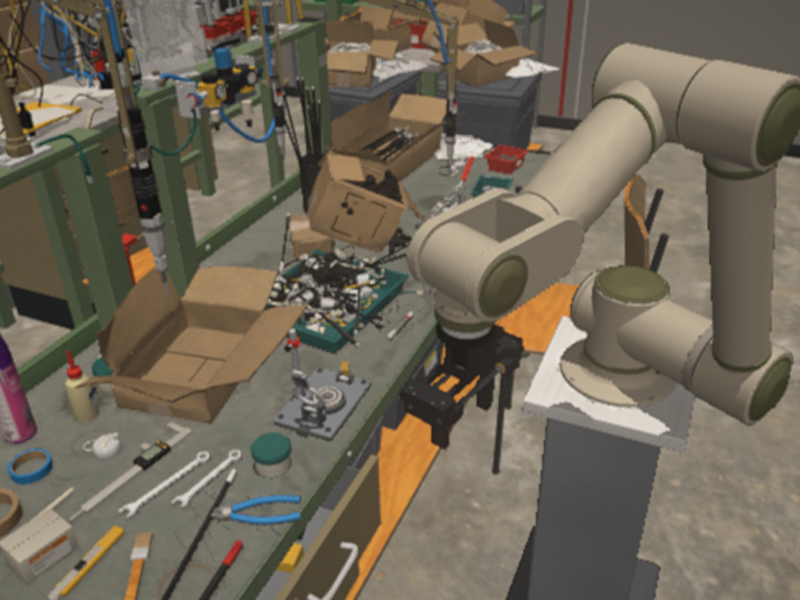

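View pics/top0.png

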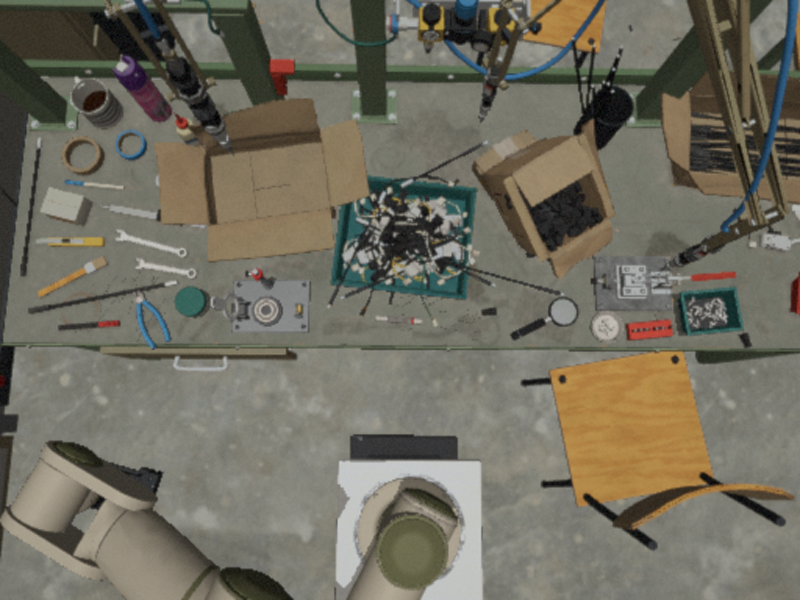

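The top view shows the fixture at about (266,311), the open strap leaning left at about (225,305), the post at (257,275), the loupe lens at (563,312) with its handle toward (515,335), the cap at (489,311) and the gauge at (400,320). I'll enlarge these areas.

Run:
```python
import cv2,numpy as np,pickle
t=pickle.load(open("top0.pkl","rb"))["img"][:,:,::-1]; s=pickle.load(open("scene0.pkl","rb"))["img"][:,:,::-1]
def c(i,x,y,w,h,k): return cv2.resize(i[y:y+h,x:x+w],None,fx=k,fy=k,interpolation=cv2.INTER_CUBIC)
# top fixture 130..205,160..220 ; loupe 320..395, 180..225 ; scene fixture 170..245, 205..290
A=c(t,130,165,80,60,5); B=c(t,320,180,80,60,5); C=c(s,170,205,80,80,7)
out=np.zeros((600,960,3),np.uint8); out[:300,:400]=A; out[300:,:400]=B; out[:560,400:960]=C
out=out[:, :960]; cv2.imwrite("pics/crop1.png",cv2.resize(out,(800,500)) if 0 else out[:, :400]); cv2.imwrite("pics/crop2.png",C)
```

```text
(no output)
```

View pics/crop1.png

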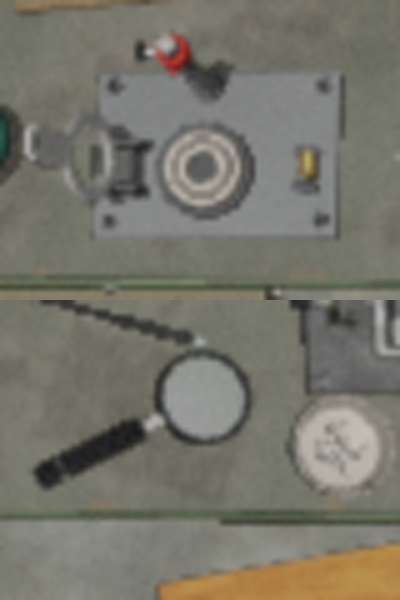

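View pics/crop2.png

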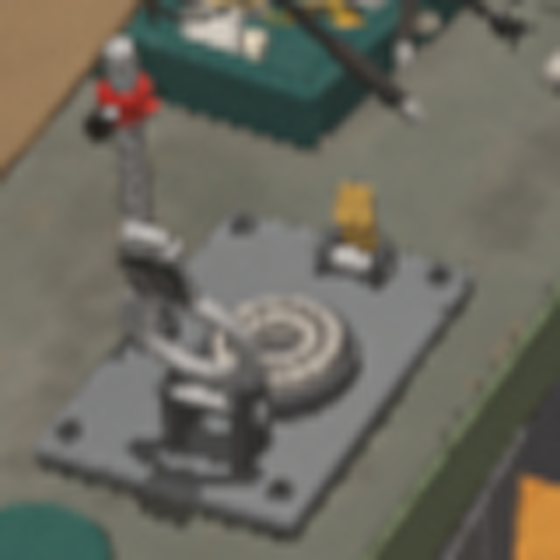

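The crops show the plate corners at (98,72), (342,73), (338,238) and (94,237), and the bearing at (206,167). The lens is at (203,396) and the handle end at (42,475). In the scene crop, the collar is at about (127,98), the pad at (155,280) and the end bar at (150,238).

```bash
cat > h.py <<'E'
import cv2,numpy as np,pickle
from scipy.optimize import least_squares
from scipy.spatial.transform import Rotation as Ro
def cam(n): return pickle.load(open(n+".pkl","rb"))
def ray(f,u,v):
    R=cv2.Rodrigues(np.array(f["rvec"]))[0];c=-R.T@np.array(f["tvec"]).ravel()
    return c,R.T@np.linalg.inv(f["intrinsics"])@[u,v,1]
def onz(f,u,v,z):
    c,d=ray(f,u,v); return c+d*(z-c[2])/d[2]
def pj(f,P): return cv2.projectPoints(np.array(P,float).reshape(-1,3),np.array(f["rvec"]),np.array(f["tvec"]),np.array(f["intrinsics"]),None)[0].reshape(-1,2)
E
python3 - <<'E'
from h import *
t=cam("top0");s=cam("scene0")
T=lambda u,v:np.array([130+(u+.5)/5-.5,165+(v+.5)/5-.5]); L=lambda u,v:np.array([320+(u+.5)/5-.5,180+(v-300+.5)/5-.5]); S=lambda u,v:np.array([170+(u+.5)/7-.5,205+(v+.5)/7-.5])
loc=np.array([[74,80,14],[74,-94,14],[-48,-94,14],[-48,80,14],[0,0,32.]])
img=np.array([T(98,72),T(342,73),T(338,238),T(94,237),T(206,167)])
W=lambda p,l:(Ro.from_euler('z',p[2]).apply(l)+[p[0],p[1],0])
r=least_squares(lambda p:(pj(t,W(p,loc))-img).ravel(),[400,350,0]);p=r.x
print("fix",p,r.fun.round(2))
# scene check corners
for l in loc: 
    q=pj(s,W(p,l))[0]; print("scene crop pred",((q-[170,205]+.5)*7).round())
for th in (1.6,1.7,1.8,1.9):
    d=np.array([0,-np.cos(th),np.sin(th)]);n=np.array([0,np.sin(th),np.cos(th)])
    h=np.array([0,50,36.]); Q=[h+97*d+7*n,h+120*d]
    print(th,[((pj(t,W(p,q))[0]-[130,165]+.5)*5).round() for q in Q],[((pj(s,W(p,q))[0]-[170,205]+.5)*7).round() for q in Q])
for z in range(100,170,8):
    print(z,((pj(t,W(p,np.array([62,0,z])))[0]-[130,165]+.5)*5).round(),((pj(s,W(p,np.array([62,0,z])))[0]-[170,205]+.5)*7).round(),((pj(s,W(p,np.array([46,0,z])))[0]-[170,205]+.5)*7).round())
c=onz(t,*L(203,396),14);e=onz(t,*L(42,475),12);print("lens",c,"end",e,np.linalg.norm((c-e)[:2]),"yaw",np.arctan2(*(c-e)[1::-1]))
E
```

```text
fix [4.78645540e+02 3.25885773e+02 8.50711499e-03] [ 0.45 -0.33  0.08 -0.52  0.15  0.15 -0.17  0.4  -0.5   0.28]
scene crop pred [ 31. 442.]
scene crop pred [233. 205.]
scene crop pred [479. 268.]
scene crop pred [294. 518.]
scene crop pred [278. 336.]
1.6 [array([ 83., 147.]), array([ 83., 141.])] [array([189., 224.]), array([192., 167.])]
1.7 [array([ 69., 147.]), array([ 65., 142.])] [array([177., 241.]), array([177., 186.])]
1.8 [array([ 55., 148.]), array([ 48., 142.])] [array([166., 259.]), array([162., 207.])]
1.9 [array([ 43., 149.]), array([ 31., 143.])] [array([155., 280.]), array([148., 231.])]
100 [187.  64.] [135. 171.] [169. 180.]
108 [185.  62.] [133. 156.] [167. 164.]
116 [183.  59.] [131. 140.] [165. 149.]
124 [180.  57.] [130. 124.] [164. 133.]
132 [178.  55.] [128. 108.] [162. 117.]
140 [175.  52.] [126.  92.] [160. 101.]
148 [173.  50.] [124.  76.] [159.  85.]
156 [170.  47.] [123.  60.] [157.  68.]
164 [167.  45.] [121.  44.] [155.  52.]
lens [ 484.71338402 -352.16350751   14.        ] end [ 426.98215832 -234.90534321   12.        ] 130.6995467340871 yaw -1.1132931329591242
```

The strap is at about 1.90 rad and the fixture origin at about (478.6, 325.9), yaw 0.5°. I'll align tool y with world y, close the fingers and go behind the strap.

carry_out([
  {"fingers": 0.0,"travel": [0,0,0],"spin": -5.2},
  {"fingers": 0.0,"travel": [0,0,0],"spin": -5.2},
  {"fingers": 0.0,"travel": [0,0,0],"spin": -5.2},
  {"fingers": 0.0,"travel": [-0.036,-0.008,0],"spin": 0},
  {"fingers": 0.0,"travel": [-0.037,-0.008,0],"spin": 0},
  {"fingers": 0.0,"travel": [-0.037,-0.008,0],"spin": 0},
  {"fingers": 0.0,"travel": [-0.037,-0.008,0],"spin": 0},
  {"fingers": 0.0,"travel": [-0.037,-0.008,0],"spin": 0},
  {"fingers": 0.0,"travel": [-0.037,-0.008,0],"spin": 0},
  {"fingers": 0.0,"travel": [-0.037,-0.008,0],"spin": 0},
  {"fingers": 0.0,"travel": [-0.037,-0.008,0],"spin": 0},
  {"fingers": 0.0,"travel": [-0.036,-0.009,0],"spin": 0},
])

```text
t: 1.1
eef_pos: [477.2, 459.5, 238.3]
ee_rot: [-0.0, -0.004, 1.0, -0.0]
force: [-0.4, 0.0, 0.6]
opening: 0.119
```

carry_out([
  {"fingers": 0.0,"travel": [0.002,0,0.04],"spin": 0},
  {"fingers": 0.0,"travel": [0,0,0.04],"spin": 0},
  {"fingers": 0.0,"travel": [0,0,0.04],"spin": 0},
  {"fingers": 0.0,"travel": [0,0,0],"spin": 0},
  {"fingers": 0.0,"travel": [0,-0.015,0],"spin": 0},
  {"fingers": 0.0,"travel": [0,-0.015,0],"spin": 0},
  {"fingers": 0.0,"travel": [0,-0.015,0],"spin": 0},
  {"fingers": 0.0,"travel": [0,-0.015,0],"spin": 0},
  {"fingers": 0.0,"travel": [0,-0.015,0],"spin": 0},
  {"fingers": 0.0,"travel": [0,-0.015,0],"spin": 0},
  {"fingers": 0.0,"travel": [0,-0.015,0],"spin": 0},
  {"fingers": 0.0,"travel": [0,-0.015,0],"spin": 0},
])

```text
t: 2.1
eef_pos: [474.9, 340.1, 121.0]
ee_rot: [0.001, -0.004, 1.0, 0.001]
force: [0.3, 0.6, 0.5]
opening: 0.007
```

Run:
```python
from rig import *
import cv2,numpy as np,pickle
f=grab_frame("scene"); pickle.dump(f,open("scene1.pkl","wb")); g=grab_frame("top"); pickle.dump(g,open("top1.pkl","wb"))
a=cv2.resize(f["img"][190:290,150:270,::-1],None,fx=5,fy=5,interpolation=cv2.INTER_CUBIC)
cv2.imwrite("pics/s1.png",a)
```

```text
(no output)
```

View pics/s1.png

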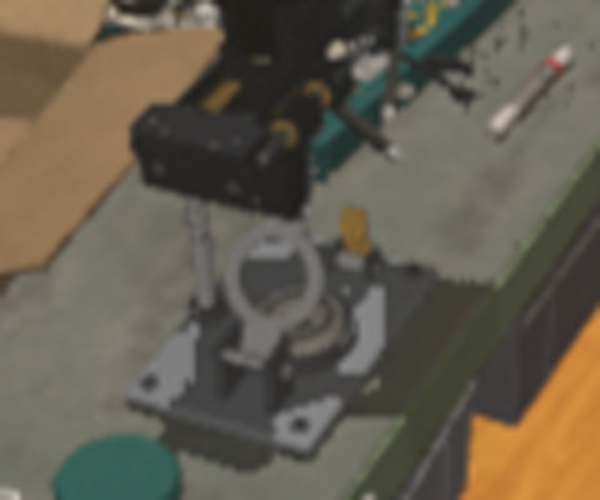

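The picture shows the strap ring partly closed ahead of the fingers, and the gripper body's long side lies along y, clear of the post. I'll follow the strap down.

carry_out([
  {"fingers": 0.0,"travel": [0.002,-0.012,0.003],"spin": 0},
  {"fingers": 0.0,"travel": [0,-0.012,0.004],"spin": 0},
  {"fingers": 0.0,"travel": [0,-0.012,0.005],"spin": 0},
  {"fingers": 0.0,"travel": [0,-0.012,0.008],"spin": 0},
  {"fingers": 0.0,"travel": [0,-0.009,0.008],"spin": 0},
  {"fingers": 0.0,"travel": [0,0,0.01],"spin": 0},
  {"fingers": 0.0,"travel": [0,0,0.01],"spin": 0},
  {"fingers": 0.0,"travel": [0,0,0.01],"spin": 0},
  {"fingers": 0.0,"travel": [0,0,0],"spin": 0},
])

```text
t: 2.95
eef_pos: [471.9, 283.4, 58.6]
ee_rot: [-0.002, -0.004, 1.0, -0.0]
force: [-1.3, -0.3, -0.6]
opening: 0.005
```

carry_out([
  {"fingers": 0.0,"travel": [0,0,0.004],"spin": 0},
  {"fingers": 0.0,"travel": [0,0,0.003],"spin": 0},
  {"fingers": 0.0,"travel": [0,0,0.002],"spin": 0},
  {"fingers": 0.0,"travel": [0,0,0],"spin": 0},
])

```text
t: 3.28
eef_pos: [473.0, 283.5, 52.1]
ee_rot: [0.0, -0.004, 1.0, 0.0]
force: [-0.2, -0.6, 1.5]
opening: 0.005
```

carry_out([
  {"fingers": 0.0,"travel": [0,0,0.003],"spin": 0},
  {"fingers": 0.0,"travel": [0,0,0.002],"spin": 0},
  {"fingers": 0.0,"travel": [0,0,0.001],"spin": 0},
  {"fingers": 0.0,"travel": [0,0,0],"spin": 0},
])

```text
t: 3.62
eef_pos: [472.8, 283.4, 45.6]
ee_rot: [-0.0, -0.004, 1.0, 0.0]
force: [-0.3, -0.2, 0.6]
opening: 0.005
```

carry_out([
  {"fingers": 0.0,"travel": [0,0,0.002],"spin": 0},
  {"fingers": 0.0,"travel": [0,0,0.001],"spin": 0},
  {"fingers": 0.0,"travel": [0,0,0],"spin": 0},
])

```text
t: 3.87
eef_pos: [472.9, 283.4, 43.3]
ee_rot: [0.0, -0.004, 1.0, 0.0]
force: [-1.3, -0.8, 5.4]
opening: 0.005
```

carry_out([
  {"fingers": 0.0,"travel": [0,0,0.001],"spin": 0},
  {"fingers": 0.0,"travel": [0,0,0.001],"spin": 0},
  {"fingers": 0.0,"travel": [0,0,0],"spin": 0},
])

```text
t: 4.12
eef_pos: [473.1, 283.4, 42.8]
ee_rot: [0.001, -0.004, 1.0, 0.0]
force: [-5.7, -3.1, 21.2]
opening: 0.001
```

There is a hard stop at 43 mm, the latched pad height. I'll back off and check.

carry_out([
  {"fingers": 0.0,"travel": [0,0,-0.01],"spin": 0},
  {"fingers": 0.0,"travel": [0,0,-0.025],"spin": 0},
  {"fingers": 0.0,"travel": [0,0,-0.04],"spin": 0},
  {"fingers": 0.0,"travel": [0,0,-0.04],"spin": 0},
  {"fingers": 0.04,"travel": [0,0,-0.04],"spin": 0},
  {"fingers": 0.04,"travel": [0.02,-0.035,-0.02],"spin": 0},
  {"fingers": 0.04,"travel": [0.02,-0.035,0],"spin": 0},
  {"fingers": 0.04,"travel": [0.02,-0.035,0],"spin": 0},
  {"fingers": 0.04,"travel": [0.02,-0.035,0],"spin": 0},
  {"fingers": 0.04,"travel": [0.01,-0.035,0],"spin": 0},
])

```text
t: 4.95
eef_pos: [383.2, 109.3, 214.3]
ee_rot: [-0.0, -0.004, 1.0, 0.0]
force: [1.1, -0.7, 0.1]
opening: 0.433
```

Run:
```python
from rig import *
import cv2,numpy as np,pickle
f=grab_frame("scene"); pickle.dump(f,open("scene2.pkl","wb")); g=grab_frame("top"); pickle.dump(g,open("top2.pkl","wb"))
c=lambda i,x,y,w,h:cv2.resize(i[y:y+h,x:x+w,::-1],None,fx=8,fy=8,interpolation=cv2.INTER_CUBIC)
cv2.imwrite("pics/s2.png",np.vstack([np.hstack([c(f["img"],175,205,45,40),c(f["img"],200,220,45,40)]),np.hstack([c(g["img"],145,165,45,30),c(g["img"],170,180,45,30)])]))
```

```text
(no output)
```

View pics/s2.png

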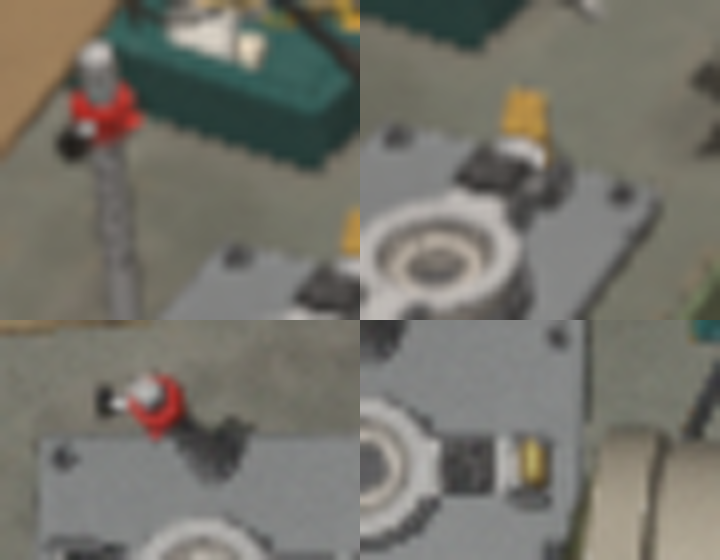

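The strap lies flat with its end bar under the upright brass catch. The pointer tip is at (140,118) in the scene crop and about (156,437) in the top crop. Next I'll work out its height and refine the loupe position.

Run:
```python
from h import *
s=cam("scene2");t=cam("top2")
p=[478.65,325.9,.0085]
W=lambda l:(Ro.from_euler('z',p[2]).apply(l)+[p[0],p[1],0])
sc=lambda q:((q-[175,205]+.5)*8-.5).round(1); tc=lambda q:((q-[145,165]+.5)*8-.5+[0,320]).round(1)
print("posttop",sc(pj(s,W([62,0,164]))[0]),tc(pj(t,W([62,0,164]))[0]))
for z in range(125,146,5): print(z,sc(pj(s,W([46,0,z]))[0]),sc(pj(s,W([62,0,z]))[0]),tc(pj(t,W([46,0,z]))[0]))
# bearing centre / plate corner in scene crop2 and catch top
s2=lambda q:((q-[200,220]+.5)*8-.5).round(1)+[360,0]
print("corner -y+x",s2(pj(s,W([74,-94,14]))[0]),"bearing",s2(pj(s,W([0,0,32]))[0]),"corner -x-y",s2(pj(s,W([-48,-94,14]))[0]))
# loupe rim fit by dark pixels in top0
g=cam("top0")["img"]; crop=cv2.cvtColor(g[180:225,320:375],cv2.COLOR_RGB2GRAY); 
m=(crop<60).astype(np.uint8); n,l,st,ce=cv2.connectedComponentsWithStats(m)
for i in range(1,n):
    if st[i,4]>8: print(st[i],ce[i]+[320,180],onz(cam("top0"),*(ce[i]+[320,180]),10).round(1))
```

```text
posttop [97.6 49.4] [147.4 391.3]
125 [146.3 148.9] [107.5 139.2] [165.9 448.1]
130 [145.2 137.5] [106.2 127.8] [163.4 445.8]
135 [144.  126.1] [105.  116.4] [160.9 443.5]
140 [142.8 114.6] [103.7 105. ] [158.4 441.3]
145 [141.6 103.1] [102.4  93.5] [155.8 439. ]
corner -y+x [386.1 113.3] bearing [437.5 263.1] corner -x-y [666.5 185.3]
[  7  24  22  13 106] [338.03773585 209.86792453] [ 444.5 -271.8   10. ]
```

The post-top check agrees, so the focal height is about 138.5 mm. The grip point is at about (454,-291) and the handle direction 116.6°. I'll move there, keeping high.

carry_out([
  {"fingers": 0.045,"travel": [0,-0.04,0],"spin": 0},
  {"fingers": 0.045,"travel": [0,-0.04,0],"spin": 0},
  {"fingers": 0.045,"travel": [0,-0.04,0],"spin": 0},
  {"fingers": 0.045,"travel": [0,-0.04,0],"spin": 0},
  {"fingers": 0.045,"travel": [0,-0.04,0],"spin": 0},
  {"fingers": 0.045,"travel": [-0.01,-0.04,0],"spin": 0},
  {"fingers": 0.045,"travel": [-0.015,-0.04,0],"spin": 0},
  {"fingers": 0.045,"travel": [-0.015,-0.04,0],"spin": 0},
  {"fingers": 0.045,"travel": [-0.015,-0.04,0],"spin": 0},
  {"fingers": 0.045,"travel": [-0.015,-0.04,0],"spin": 0},
])

```text
t: 5.88
eef_pos: [458.0, -287.1, 214.1]
ee_rot: [0.0, -0.004, 1.0, 0.0]
force: [0.4, 0.2, -0.2]
opening: 0.511
```

carry_out([
  {"fingers": 0.045,"travel": [0,0,0],"spin": 7.1},
  {"fingers": 0.045,"travel": [0,0,0],"spin": 7.1},
  {"fingers": 0.045,"travel": [0,0,0],"spin": 7.1},
  {"fingers": 0.045,"travel": [0,0,0],"spin": 7.1},
  {"fingers": 0.045,"travel": [0,0,0],"spin": 7.1},
  {"fingers": 0.045,"travel": [0,0,0],"spin": 7.1},
  {"fingers": 0.045,"travel": [0,0,0],"spin": 7.1},
  {"fingers": 0.045,"travel": [0,0,0.03],"spin": 7.1},
  {"fingers": 0.045,"travel": [0,0,0.03],"spin": 7.1},
])

```text
t: 6.63
eef_pos: [458.3, -285.4, 154.6]
ee_rot: [0.002, 0.528, 0.849, -0.0]
force: [0.8, -0.7, -0.8]
opening: 0.509
```

Run:
```python
from rig import *
import cv2,numpy as np,pickle
o=get_obs();print(o["eef_pos"],o["ee_rot"],o["joints"])
f=grab_frame("scene"); g=grab_frame("top");pickle.dump(g,open("top3.pkl","wb")); pickle.dump(f,open("scene3.pkl","wb"))
c=lambda i,x,y,w,h:cv2.resize(i[y:y+h,x:x+w,::-1],(w*5,h*5),interpolation=cv2.INTER_CUBIC)
cv2.imwrite("pics/s3.png",np.hstack([c(f["img"],235,80,75,110),c(g["img"],310,125,75,110)]))
```

```text
[ 458.34866695 -285.41206527  154.55219749] [ 2.05748122e-03  5.28355500e-01  8.49020686e-01 -3.27714204e-04] [-7.76432094e-01  4.38302434e-01  1.46480433e+00  2.72703033e-04
  1.23432702e+00 -1.23399029e+00]
```

View pics/s3.png

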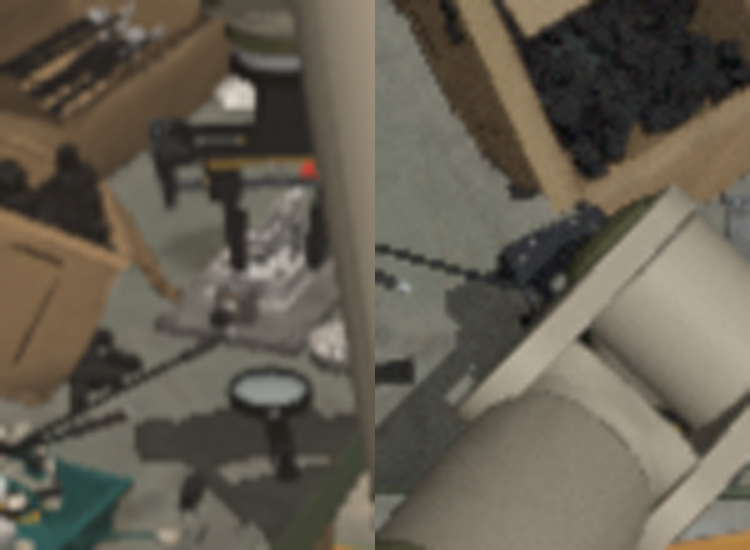

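The gripper is over the handle, and the box flap is nearby, with its corner at scene crop (175,297) and top crop (575,208). I'll check its position before descending.

Run:
```python
from h import *
s=cam("scene3");t=cam("top3")
def tri(a,b):
    c1,d1=ray(s,*a);c2,d2=ray(t,*b);d1/=np.linalg.norm(d1);d2/=np.linalg.norm(d2)
    k=np.linalg.lstsq(np.c_[d1,-d2],c2-c1,rcond=None)[0];A=c1+k[0]*d1;B=c2+k[1]*d2;return ((A+B)/2).round(),np.linalg.norm(A-B).round(1)
S=lambda u,v:(235+u/5-.4,80+v/5-.4);T=lambda u,v:(310+(u-375)/5-.4,125+v/5-.4)
print("flap",tri(S(175,297),T(575,208)),"rimcorner",tri(S(128,262),T(575,208)),tri(S(110,240),T(575,208)))
print("boxbase",onz(s,*S(45,400),0))
# where the gripper body's +y end corners project, at grasp pose
for z in (66,130):
  for e in ((541+17,-250-33),(541-17,-250+33)):
    P=np.array([*e,z]);q=pj(s,P)[0];w=pj(t,P)[0]; print(P,((q-[235,80])*5).round(),((w-[310,125])*5+[375,0]).round())
# loupe from scene3: lens centre, handle
for a,z in (((270,391),14),((287,470),10)): print(onz(s,*S(*a),z).round(1))
```

```text
flap (array([ 565., -301.,  105.]), np.float64(38.3)) rimcorner (array([ 578., -287.,  136.]), np.float64(1.7)) (array([ 581., -280.,  156.]), np.float64(17.5))
boxbase [ 653.61378617 -286.94675536    0.        ]
[ 558 -283   66] [149. 347.] [543. 254.]
[ 524 -217   66] [156. 392.] [451. 301.]
[ 558 -283  130] [148. 273.] [565. 235.]
[ 524 -217  130] [156. 316.] [468. 284.]
[ 480.6 -344.7   14. ]
[ 426.5 -236.7   10. ]
```

The box rim corner is at about (578,-287), some 20 mm from the gripper body at the grasp. I'll grip a little further back on the handle, 80 mm from the lens, for more clearance.

carry_out([
  {"fingers": 0.045,"travel": [0.0083,-0.0063,0],"spin": -0.4},
  {"fingers": 0.045,"travel": [0,0,0.035],"spin": 0},
  {"fingers": 0.045,"travel": [0,0,0.035],"spin": 0},
  {"fingers": 0.045,"travel": [0,0,0.035],"spin": 0},
  {"fingers": 0.045,"travel": [0,0,0.03],"spin": 0},
  {"fingers": 0.045,"travel": [0,0,0.01],"spin": 0},
  {"fingers": 0.045,"travel": [0,0,0.004],"spin": 0},
  {"fingers": 0.045,"travel": [0,0,0],"spin": 0},
])

```text
t: 7.4
eef_pos: [448.5, -281.2, 6.1]
ee_rot: [0.0, 0.522, 0.853, -0.0]
force: [0.1, -0.6, 0.3]
opening: 0.507
```

carry_out([
  {"fingers": 0.045,"travel": [0,0,0.0035],"spin": 0},
  {"fingers": 0.03,"travel": [0,0,0],"spin": 0},
  {"fingers": 0.02,"travel": [0,0,0],"spin": 0},
  {"fingers": 0.008,"travel": [0,0,0],"spin": 0},
  {"fingers": 0.008,"travel": [0,0,0],"spin": 0},
  {"fingers": 0.008,"travel": [0,0,0],"spin": 0},
  {"fingers": 0.008,"travel": [0,0,0],"spin": 0},
])

```text
t: 7.98
eef_pos: [447.9, -280.9, 2.3]
ee_rot: [0.0, 0.523, 0.852, -0.0]
force: [-0.3, 0.3, 6.1]
opening: 0.2
```

carry_out([
  {"fingers": 0.008,"travel": [0,0,-0.005],"spin": 0},
  {"fingers": 0.008,"travel": [0,0,-0.015],"spin": 0},
  {"fingers": 0.008,"travel": [0,0,-0.03],"spin": 0},
  {"fingers": 0.008,"travel": [0,0,-0.04],"spin": 0},
  {"fingers": 0.008,"travel": [0,0,-0.04],"spin": 0},
  {"fingers": 0.008,"travel": [0,0,-0.04],"spin": 0},
  {"fingers": 0.008,"travel": [0,0,-0.02],"spin": 0},
  {"fingers": 0.008,"travel": [0,0,0],"spin": 0},
])

```text
t: 8.65
eef_pos: [448.8, -281.7, 196.5]
ee_rot: [0.004, 0.523, 0.852, -0.001]
force: [-0.7, -0.3, -1.3]
opening: 0.202
```

Opening is 17.7 mm, so the handle is held. I'll draw back, move left and turn.

carry_out([
  {"fingers": 0.008,"travel": [0.02,0.004,0],"spin": 0},
  {"fingers": 0.008,"travel": [0.035,0.0065,0],"spin": 0},
  {"fingers": 0.008,"travel": [0.035,0.0065,0],"spin": 0},
  {"fingers": 0.008,"travel": [0.035,0.0065,0],"spin": 0},
  {"fingers": 0.008,"travel": [0.035,0.0065,0],"spin": 0},
  {"fingers": 0.008,"travel": [0.03,0.0055,0],"spin": 0},
  {"fingers": 0.008,"travel": [0.015,0.002,0],"spin": 0},
  {"fingers": 0.008,"travel": [0,0,0],"spin": 0},
])

```text
t: 9.32
eef_pos: [386.5, -78.2, 190.9]
ee_rot: [-0.002, 0.522, 0.853, 0.0]
force: [-0.3, -1.1, -1.9]
opening: 0.202
```

carry_out([
  {"fingers": 0.008,"travel": [0,0,0],"spin": -4},
  {"fingers": 0.008,"travel": [0,0,0],"spin": -6},
  {"fingers": 0.008,"travel": [0,0,0],"spin": -6},
  {"fingers": 0.008,"travel": [0,0,0],"spin": -6},
  {"fingers": 0.008,"travel": [0,0,0],"spin": -6},
  {"fingers": 0.008,"travel": [0,0,0],"spin": -6},
  {"fingers": 0.008,"travel": [0,0,0],"spin": -6},
  {"fingers": 0.008,"travel": [0,0,0],"spin": -6},
  {"fingers": 0.008,"travel": [0,0,0],"spin": -6},
  {"fingers": 0.008,"travel": [0,0,0],"spin": -6},
  {"fingers": 0.008,"travel": [0,0,0],"spin": -5},
])

```text
t: 10.23
eef_pos: [388.3, -81.7, 190.9]
ee_rot: [-0.001, -0.002, 1.0, 0.0]
force: [-0.8, 0.1, -1.3]
opening: 0.199
```

Run:
```python
from rig import *
import cv2,numpy as np,pickle
o=get_obs();print(o["eef_pos"],o["ee_rot"],o["joints"])
f=grab_frame("scene"); g=grab_frame("top");pickle.dump(g,open("top4.pkl","wb")); pickle.dump(f,open("scene4.pkl","wb"))
from h import pj
p=o["eef_pos"]+[80,0,5]; a=pj(f,p)[0].astype(int);b=pj(g,p)[0].astype(int);print(a,b)
c=lambda i,q:cv2.resize(i[q[1]-30:q[1]+30,q[0]-30:q[0]+30,::-1],None,fx=6,fy=6,interpolation=cv2.INTER_CUBIC)
cv2.imwrite("pics/s4.png",np.hstack([c(f["img"],a),c(g["img"],b)]))
```

```text
[388.26134585 -81.65904896 190.92955331] [-7.62135765e-04 -1.68630564e-03  9.99998240e-01  3.09516481e-04] [-5.07825897e-01  1.62191746e-01  1.76577419e+00 -2.16607334e-04
  1.21525933e+00 -2.08191927e+00]
[265 144] [290 195]
```

View pics/s4.png

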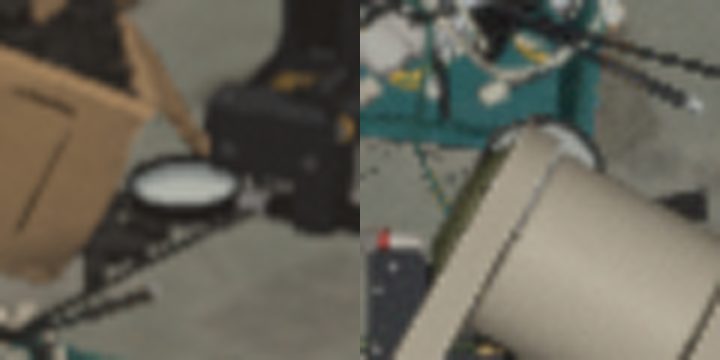

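The loupe is level in the grip and its lens is where predicted (scene crop (185,185)). I'll carry it over the fixture while still high.

carry_out([
  {"fingers": 0.008,"travel": [-0.001,0.02,0],"spin": 0},
  {"fingers": 0.008,"travel": [-0.001,0.037,0],"spin": 0},
  {"fingers": 0.008,"travel": [-0.001,0.04,0],"spin": 0},
  {"fingers": 0.008,"travel": [-0.001,0.04,0],"spin": 0},
  {"fingers": 0.008,"travel": [-0.001,0.04,0],"spin": 0},
  {"fingers": 0.008,"travel": [-0.001,0.04,0],"spin": 0},
  {"fingers": 0.008,"travel": [-0.001,0.04,0],"spin": 0},
  {"fingers": 0.008,"travel": [-0.001,0.04,0],"spin": 0},
  {"fingers": 0.008,"travel": [-0.001,0.04,0],"spin": 0},
  {"fingers": 0.008,"travel": [-0.001,0.035,0],"spin": 0},
  {"fingers": 0.008,"travel": [0,0.023,0],"spin": 0},
  {"fingers": 0.008,"travel": [0,0.012,0],"spin": 0},
])

```text
t: 11.33
eef_pos: [398.7, 328.2, 190.8]
ee_rot: [-0.0, 0.001, 1.0, -0.0]
force: [0.2, -0.8, -0.7]
opening: 0.202
```

carry_out([
  {"fingers": 0.008,"travel": [0,0,0.01],"spin": 0},
  {"fingers": 0.008,"travel": [0,0,0.015],"spin": 0},
  {"fingers": 0.008,"travel": [0,0,0.015],"spin": 0},
  {"fingers": 0.008,"travel": [0,0,0.01],"spin": 0},
  {"fingers": 0.008,"travel": [0,0,0.005],"spin": 0},
  {"fingers": 0.008,"travel": [0,0,0],"spin": 0},
  {"fingers": 0.008,"travel": [0,0,0],"spin": 0},
])

```text
t: 11.92
eef_pos: [399.2, 325.6, 136.9]
ee_rot: [-0.0, 0.001, 1.0, -0.0]
force: [-0.2, 0.1, -0.4]
opening: 0.196
```

Run:
```python
from rig import *
import cv2,numpy as np,pickle
o=get_obs();print(o["eef_pos"],o["ee_rot"],o["force"])
f=grab_frame("scene"); g=grab_frame("top");pickle.dump(g,open("top5.pkl","wb")); pickle.dump(f,open("scene5.pkl","wb"))
c=lambda i,x,y:cv2.resize(i[y:y+50,x:x+50,::-1],None,fx=8,fy=8,interpolation=cv2.INTER_CUBIC)
cv2.imwrite("pics/s5.png",np.hstack([c(f["img"],180,200),c(g["img"],145,160)]))
```

```text
[399.20812306 325.61734576 136.90858826] [-1.07642571e-05  1.38169514e-03  9.99999043e-01 -6.77650599e-05] [-0.23098082  0.13358628 -0.36541802]
```

View pics/s5.png

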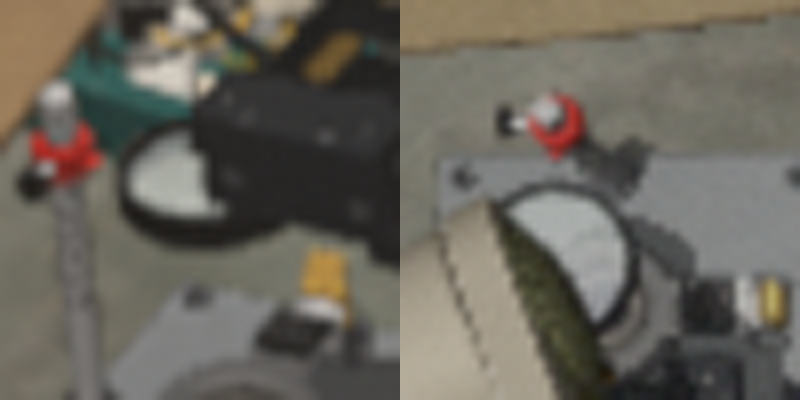

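The lens is beside the pointer, with the tip at about (100,158) in the scene crop. The rim's left extreme is about (119,185) and its bottom about (195,247). In the top crop, the rim top is at about (553,181) and its right side at about (640,258). I'll compare these with the model.

Run:
```python
from h import *
s=cam("scene5");t=cam("top5")
a=np.linspace(0,2*np.pi,200)
def ext(L):
    P=np.vstack([np.c_[L[0]+34*np.cos(a),L[1]+34*np.sin(a),0*a+L[2]+h] for h in(-7,7)])
    q=(pj(s,P)-[180,200]+.5)*8-.5;w=(pj(t,P)-[145,160]+.5)*8-.5+[400,0]
    return np.array([q[:,0].min(),q[:,1].max(),w[:,1].min(),w[:,0].max()])
m=np.array([119,247,181,640])
L0=np.array([479.2,325.6,141.6]);print("pred",ext(L0).round(),"meas",m)
r=least_squares(lambda L:ext(L)-m,L0,diff_step=1e-4);print(r.x.round(1),r.fun.round(1))
for z in (132,136,140,144):print(z,((pj(s,[524.6,326.3,z])[0]-[180,200]+.5)*8-.5).round(),((pj(t,[524.6,326.3,z])[0]-[145,160]+.5)*8-.5+[400,0]).round())
# red-pixel rightmost tip in scene0
g=cam("scene0")["img"].astype(int);y,x=np.where((g[...,0]>120)&(g[...,1]<90)&(g[...,2]<90));k=(x>180)&(x<196)&(y>210)&(y<226)
x,y=x[k],y[k];print(list(zip(x,y)))
```

```text
pred [117. 252. 185. 641.] meas [119 247 181 640]
[479.3 325.2 143.7] [-2.4 -0.5  2.6  1.1]
132 [105. 173.] [562. 165.]
136 [104. 164.] [560. 163.]
140 [103. 155.] [558. 161.]
144 [102. 145.] [556. 160.]
[(np.int64(189), np.int64(216)), (np.int64(190), np.int64(216)), (np.int64(184), np.int64(217)), (np.int64(185), np.int64(217)), (np.int64(189), np.int64(217)), (np.int64(190), np.int64(217)), (np.int64(191), np.int64(217)), (np.int64(184), np.int64(218)), (np.int64(185), np.int64(218)), (np.int64(186), np.int64(218)), (np.int64(187), np.int64(218)), (np.int64(188), np.int64(218)), (np.int64(189), np.int64(218)), (np.int64(190), np.int64(218)), (np.int64(184), np.int64(219)), (np.int64(185), np.int64(219)), (np.int64(186), np.int64(219)), (np.int64(187), np.int64(219)), (np.int64(188), np.int64(219)), (np.int64(189), np.int64(219)), (np.int64(190), np.int64(219)), (np.int64(191), np.int64(219)), (np.int64(192), np.int64(219)), (np.int64(187), np.int64(220)), (np.int64(188), np.int64(220)), (np.int64(189), np.int64(220)), (np.int64(190), np.int64(220)), (np.int64(191), np.int64(220)), (np.int64(192), np.int64(220)), (np.int64(187), np.int64(221))]
```

The tip is at z≈138. The lens is at 141.6 by kinematics and 143.7 by image, so I'll lower it 4 mm. I'll also check the strap angle against the pad's projection.

carry_out([
  {"fingers": 0.008,"travel": [0,0,0.002],"spin": 0},
  {"fingers": 0.008,"travel": [0,0,0.002],"spin": 0},
  {"fingers": 0.008,"travel": [0,0,0],"spin": 0},
  {"fingers": 0.008,"travel": [0,0,0],"spin": 0},
  {"fingers": 0.008,"travel": [0,0,0],"spin": 0},
  {"fingers": 0.008,"travel": [0,0,0],"spin": 0},
])

```text
t: 12.52
eef_pos: [398.8, 326.1, 132.8]
ee_rot: [0.0, 0.001, 1.0, 0.0]
force: [0.2, -0.2, -0.7]
opening: 0.201
```

Run:
```python
from rig import *
from h import *
o=get_obs();print(o["eef_pos"],o["force"],o["opening"])
f=grab_frame("scene");s=cam("scene2");t=cam("top2")
W=lambda l:(Ro.from_euler('z',.0085).apply(l)+[478.65,325.9,0])
for th in (0,.11):
    d=np.array([0,-np.cos(th),np.sin(th)]);n=np.array([0,np.sin(th),np.cos(th)]);h=np.array([0,50,36.])
    for nm,P in (("pad",h+97*d+7*n),("bar",h+120*d+3*n)): print(th,nm,((pj(s,W(P))[0]-[200,220]+.5)*8-.5+[360,0]).round(),((pj(t,W(P))[0]-[170,180]+.5)*8-.5+[360,320]).round())
c=lambda i,x,y,w:cv2.resize(i[y:y+w,x:x+w,::-1],(500,500),interpolation=cv2.INTER_CUBIC)
I=np.hstack([c(s["img"],208,225,25),c(f["img"],185,205,40)])
cv2.imwrite("pics/s6.png",cv2.resize(I,(800,400)))
for th in (0,.11):
    d=np.array([0,-np.cos(th),np.sin(th)]);n=np.array([0,np.sin(th),np.cos(th)]);h=np.array([0,50,36.])
    print("s6",[((pj(s,W(h+97*d+7*n+[x,y,0]))[0]-[208,225]+.5)*16-.5).round().tolist() for x,y in((12,12),(12,-12),(-12,-12),(-12,12))])
```

```text
[398.81524833 326.05607902 132.84380733] [ 0.1875721  -0.18237996 -0.71002697] 0.2007518598665289
0 pad [494. 166.] [469. 466.]
0 bar [523. 140.] [523. 467.]
0.11 pad [491. 145.] [461. 463.]
0.11 bar [520. 114.] [516. 463.]
s6 [[55.0, 274.0], [114.0, 202.0], [227.0, 231.0], [169.0, 304.0]]
s6 [[47.0, 233.0], [107.0, 161.0], [221.0, 190.0], [163.0, 263.0]]
```

View pics/s6.png

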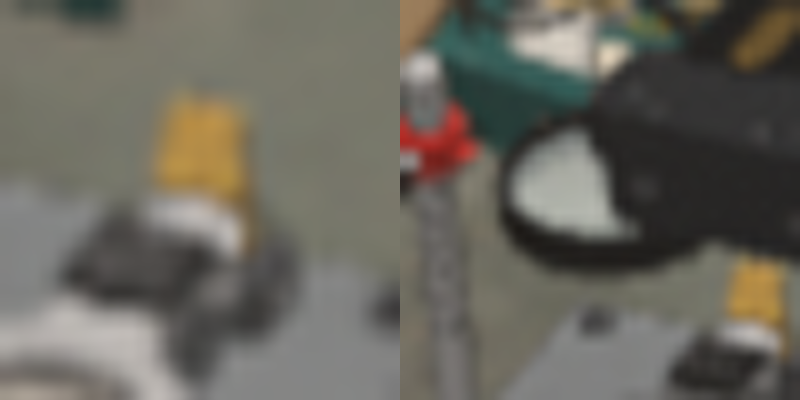

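The dark pad spans rows 205 to 300, which matches a strap angle of 0 rad, not 0.11. The loupe is level with the pointer and clear of it, so I'm handing in.

```bash
python3 -c "
from rig import *
print(abs(get_obs()['qvel']).max()); finish_job()"
```

```text
0.0012915513144803735
the job is handed in; nothing more can be done
```

The strap is latched over the bearing, and I handed the job in with the loupe held level over it at the pointer's height. The hand-in gave no verdict.

- **Strap:** I swung it down with closed fingers and pressed the thumb pad. It came to a hard stop at 43 mm, the latched height, at about 21 N. The pad's position in the pictures matches 0 rad rather than 0.11, and the brass catch looks upright over the end bar. The catch angle was judged by eye.
- **Loupe:** It is gripped about 80 mm from the lens centre instead of the suggested 68 mm, to keep the gripper clear of a cardboard box. The opening reads 17.7 mm on the 18 mm handle.
- **Final position:** By kinematics, the lens centre is about 0.2 mm from the bearing axis and at 137.5 mm. The pointer tip measured about 138 mm. The arm is still, and the outside force on the tool is under 1 N.
- **Disagreement:** The camera fit, taken just before a last 4 mm lowering, put the lens about 2 mm higher than kinematics, so about 139.7 mm now. Both values are within the 6 mm tolerance.
- **Not re-measured:** I did not check the positions of the cap, gauge, grease pot and dish at the end. The arm passed well above or clear of them.

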